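# Turn the leaf of the mushroom size guide

## Task

Turn the leaf of the size guide to its other side: with the fingertips, push its yellow-tabbed edge up and over the spine, gently, until it lies flat on the opposite page of the guide, then draw clear. Pinch and lift nothing, do not shove the guide out of its place, and leave the loose mushrooms and the punnet as they stand.

Things in the scene. Friction and masses are not known exactly. Their poses are not given: they have to be found in the camera images.
- guide: the size guide: a grey block, 170 (its x) by 220 (its y) mm, 40 mm high, 1.6 kg, loose on the table, a white page with brown discs either side of the spine. Origin: centre of its underside; its z points up. The spine runs along its x axis, across the middle of its top. The leaf starts over the page on its -y side and must end over the page on its +y side.
- leaf (a joint): leaf angle about the spine, rad: 0 = flat over the -y page (green face up), 1.57 = upright, 3.14 = flat over the +y page (orange face up); cushioned stops at both ends. Starts a little raised (0.1 to 0.5). The hinge is stiff (friction 0.09 N m): the leaf stays at any angle it is left, so it must be pushed all the way down; 1 to 2 N at its outer edge turns it.
- spine (a point): point on the hinge axis, mid-spine, 46 mm above the guide's underside; axes as guide. The leaf is a rigid 90 g panel, 144 mm wide along the spine, 6 mm thick (3 mm either side of the plane through the hinge axis), its outer edge 115 mm from the axis.
- tab_end (a point): middle of the outer edge of the leaf's yellow tab. The tab, 70 mm wide along the spine, 5 mm thick, goes on from the leaf's outer edge bent 45 degrees to the green side: its end is 136 mm from the hinge axis along the leaf and 21 mm off the leaf's plane. It overhangs the block, with room for a finger outside and under it. Turned over, it hangs past the block's +y edge.
- mushroom_far: a loose brown mushroom standing on its cap, stem up: cap 58 mm across, 50 mm high in all, 40 g. Origin: centre of its underside. A bystander beyond the guide's +x edge.
- mushroom_near: a loose brown mushroom standing on its cap, stem up: cap 64 mm across, 55 mm high in all, 50 g. Origin: centre of its underside. A bystander off the guide's -x edge.
- punnet: a loose black open punnet holding mushrooms, 150 (its x) by 100 (its y) mm, walls 45 mm high, mushrooms up to about 65 mm, 0.3 kg. Origin: centre of its underside. A bystander off the guide's +y side.

How it is judged (in metres and radians):
On the way:
1. the leaf has been pushed up past upright (value of joint leaf above 1.6 rad), for 0.05 s.
At the end, for the whole second after the job is handed in: The leaf lies at rest flat over the +y page (joint above 3.03 rad), the guide stands level within 30 mm of where it was, and the mushrooms and the punnet are within 25 mm of where they were (value of joint leaf above 3.03 rad and velocity of joint leaf below 0.05 rad/s and distance of guide from where it was at the start of the episode below 0.03 m and angle between guide's own z axis and vertical below 0.03 rad and linear speed of guide below 0.01 m/s and distance of each of mushroom_far, mushroom_near, punnet from where it was at the start of the episode below 0.025 m); the robot touches nothing.
It fails at once if the guide is shoved more than 30 mm (distance of guide from where it was at the start of the episode above 0.03 m).
It fails at once if the guide is lifted or tipped up (height (world z) of guide above 0.01 m or angle between guide's own z axis and vertical above 0.12 rad).
It fails at once if a mushroom or the punnet is moved or lifted by more than 25 mm (distance of any of mushroom_far, mushroom_near, punnet from where it was at the start of the episode above 0.025 m).
It fails at once if the leaf is flung over (faster than 4 rad/s) (velocity of joint leaf above 4 rad/s).
It fails at once if the leaf is pinched or pressed with more than 30 N (contact force between any of the arm, the fingers and leaf above 30 N).
It also fails if it takes over 42 s, if anything falls off the work surface, if the arm or the gripper's body presses on something with over 40 N, if the wrist force passes 120 N, or if a joint passes its speed limit or range.

## Robot

A 6-joint arm with a two-finger parallel gripper is mounted at the origin on the work surface. World frame = base frame: x ahead of the robot, y to its left, z up, the work surface at z = 0. Lengths are in m, angles in degrees, forces in N, time in s.
With the tool pointing down it reaches from about 0.25 to 0.725 m from the base axis. Payload 9.7 kg.
Tool frame: the origin (TCP) lies at the very end of the fingers, on their centre line; the grasp point (between the pads) lies 19 mm behind it (bot.hold_point_z is the distance from the TCP to the grasp point, in m); z points along the fingers, y is the line along which they close (so a half turn about z gives the same grasp; the last joint's range is limited). The gripper opens to 85 mm and grips with 20 to 120 N. Pads are 22 mm wide; open, the fingers measure 114 mm over their backs; the gripper's body (76 mm by 85 mm) begins 54 mm behind the grasp point. The pads swing forward as they close: fully open they stand 13 mm farther back than shut.
Start: joints at [63.885, 4.979, 10.078, 95.1, 0, 90], TCP at [0.242, 0.494, 0.231] pointing down, gripper open.
Joint ranges: [-179.16, 179.16], [-48.56, 103.87], [-65.8, 70.77], [-126.05, 130.52], [-82.76, 87.17], [-180, 180]. Speed limits (degrees/s): [127.2, 127.2, 147.25, 180, 180, 180].

## Interface

Orientations are given as [roll, pitch, yaw] about the fixed x, y, z axes, in that order (R = Rz(yaw) Ry(pitch) Rx(roll)).
In Python, from workcell import bot gives the robot as it stands.
- The arm moves only by the tool play_rows, never from a script. Its argument "targets" is a list of rows, each an object with "grip": the closure in counts, from 0 (fully open) to 255 (shut); "linear": the shift along the world's x, y, z in cm, a list of three; "delta_rot": the turn, a rotation vector about the world's x, y, z in rad, a list of three. A call has 1 to 10 rows; each row is the pose to reach, as a shift and turn from the pose commanded when the call began; what a row does not reach only later rows make up. A row lasts 1/10 s, in which the tool goes at most 50 mm and 8.59 degrees, less where a joint would pass 70% of its speed; a pose out of reach is approached as far as the arm can. A call with a gripper value outside its range is refused whole. The fingers move at their own pace and stop on an object; "force" is the grip in N (left out, the last holds). Time passes only in rows, so rows that repeat a pose let the fingers close. It gives the time, the measured TCP pose, the force, the opening and the grip force at its end, in the units of the state.
- bot.get_obs(): the state, without advancing time (a new reading comes with each control period).
- bot.camera(name): name is "scene" or "top" or "wrist"; returns a dict with "color" (480x640x3 uint8, red, green, blue), "range_z" (480x640 float32, m along the optical axis (not along the pixel's ray), 0 where there is no reading), "fov_y" (degrees; the focal length in pixels is half the picture's height over the tangent of half this angle, whatever the lens; pixels are square), "cx", "cy" (the principal point, pixels), "world_to_cam" (4x4, takes a point from world to camera coordinates). Camera axes: x right, y up, looking along -z (the intrinsics and any distortion apply to the point x, -y, -z); pixel columns grow to the right and rows downward; lengths in m; the calibration is good to about 2 mm. A picture is of the moment at which its call begins.
- bot.job_done(): hands the job in; it is judged then, once.
Trained networks look in a picture, given as the dict that the camera call returned (one of the last four; its "shot" number tells which), for a name from the list of things; names that differ only in an ending like _2 or _b are one class to them, and where a whole thing is asked for, a point or a joint stands for the part that bears it (a point fixed in the world has none). Each returns a list of dicts, best first, with "conf" (0 to 1); they miss things now and then, are a little off and sometimes report something else, mostly with a low value. They report only what shows in the picture. A call takes as long as a camera call.
- bot.search_frame(picture, target): "box" ([left, top, right, bottom] in pixels, round what is visible of it).
- bot.trace(picture, target): "pixels" (480x640 bool, what is visible of it) and "box" ([left, top, right, bottom] in pixels, round what is visible of it).
- bot.pinpoint(picture, target): "pixel" ([column, row] in pixels: a listed point, or the origin of a listed thing).
The state is a dict: "time": time; "q": joint angles; "qd": joint speeds; "joint_efforts": joint torques, N m; "ee_pos": TCP position; "tcp_rot": TCP orientation; "wrist_force": force on the tool from outside, world axes, zero at the start; "torque": the same for the moment, N m; "opening": finger opening in m; "grasp_force": force on a finger pad.
Only numpy, scipy, OpenCV 4.12 (cv2) and the standard library are available. Lean on these libraries where they do the work, as an engineer would, in place of code of your own. Each camera call takes 0.05 s, during which the arm holds its last target. There are 200 camera calls.

## Working session

There is one attempt and no reset: what is moved stays moved. The work goes in short steps, Python scripts to look and compute and a tool call to move; the robot and the scene stay as the last step left them, time stands still between calls to the robot, and variables do not carry over. Pictures are saved under pics/ and viewed, at most 10 in all, crops included, and the job is handed in when it is done.

Besides the shell and the picture viewer there is one more tool, called as name(argument=value, ...), one argument or row to a line, values as JSON. play_rows: Moves the arm, as the interface text tells. Its arguments: {"type":"object","properties":{"targets":{"type":"array","items":{"type":"object","properties":{"grip":{"type":"number"},"linear":{"type":"array","items":{"type":"number"}},"delta_rot":{"type":"array","items":{"type":"number"}}}}},"force":{"type":"number"}},"required":["targets"]}

```bash
mkdir -p pics; cat > h.py <<'E'
import numpy as np, cv2
from workcell import bot
def cloud(p):
    z=p["range_z"]; f=240/np.tan(np.radians(p["fov_y"])/2)
    v,u=np.mgrid[0:480,0:640]
    X=np.stack([(u-p["cx"])/f*z,-(v-p["cy"])/f*z,-z,np.ones_like(z)],-1)
    W=X@np.linalg.inv(p["world_to_cam"]).T
    W=W[...,:3]; W[z==0]=np.nan
    return W
def save(p,n): cv2.imwrite(f"pics/{n}.png",p["color"][...,::-1])
E
python3 - <<'E'
from h import *
o=bot.get_obs(); print({k:np.round(o[k],3) for k in("time","ee_pos","tcp_rot","wrist_force","opening")})
ims=[]
for n in("top","scene"):
    p=bot.camera(n); save(p,n+"0"); W=cloud(p); ims.append(p["color"])
    print(n,{k:v.shape if hasattr(v,'shape') and v.size>16 else v for k,v in p.items() if k not in("color","range_z","world_to_cam")})
    for t in("guide","leaf","spine","tab_end","mushroom_far","mushroom_near","punnet"):
        try:
            a=bot.pinpoint(p,t) if t!="leaf" else []
            for d in a[:2]:
                c,r=np.round(d["pixel"]).astype(int); print(t,"pt",c,r,round(d["conf"],2),np.round(W[r,c],3))
            for d in bot.trace(p,t)[:1]:
                P=W[d["pixels"]]; print(t,"tr",np.round(d["conf"],2),d["box"],d["pixels"].sum(),np.round(np.nanpercentile(P,[2,50,98],axis=0),3).tolist())
        except Exception as e: print(t,e)
E
```

```text
{'time': np.float64(0.0), 'ee_pos': array([0.242, 0.494, 0.231]), 'tcp_rot': array([-1.79921e+02,  1.00000e-03,  1.53882e+02]), 'wrist_force': array([ 0.255, -0.437,  0.027]), 'opening': np.float64(0.085)}
top {'fov_y': 49.55894702812848, 'cx': 318.6801248488853, 'cy': 235.491687458656, 'shot': 1}
guide pt 360 250 0.68 [0.527 0.013 0.038]
guide tr 0.68 [302.8, 196.0, 438.1, 300.4] 10739 [[0.444, -0.113, 0.037], [0.532, -0.003, 0.044], [0.614, 0.11, 0.099]]
leaf tr 0.75 [357.0, 203.1, 441.1, 286.8] 5151 [[0.471, -0.116, 0.043], [0.54, -0.055, 0.068], [0.608, 0.008, 0.104]]
spine pt 366 248 0.89 [0.53  0.002 0.049]
spine tr 0.72 [303.9, 197.6, 436.6, 301.5] 10699 [[0.444, -0.113, 0.037], [0.532, -0.003, 0.044], [0.614, 0.11, 0.098]]
tab_end pt 436 233 0.85 [ 0.56  -0.145 -0.002]
tab_end tr 0.6 [355.0, 199.0, 435.5, 283.6] 5235 [[0.469, -0.116, 0.042], [0.54, -0.055, 0.068], [0.608, 0.009, 0.105]]
mushroom_far pt 372 170 0.85 [ 0.681 -0.012  0.05 ]
mushroom_far tr 0.74 [358.7, 154.9, 386.3, 183.9] 636 [[0.66, -0.042, 0.016], [0.684, -0.016, 0.023], [0.711, 0.009, 0.051]]
mushroom_near p
[... 921 characters left out ...]
0.93 [ 0.546 -0.115  0.108]
tab_end pt 317 247 0.63 [0.562 0.04  0.039]
tab_end tr 0.65 [247.0, 183.2, 334.2, 248.4] 3142 [[0.468, -0.116, 0.046], [0.546, -0.053, 0.067], [0.61, 0.012, 0.104]]
mushroom_far pt 250 280 0.81 [0.703 0.002 0.021]
mushroom_far tr 0.75 [234.7, 256.1, 264.0, 286.5] 572 [[0.662, -0.04, 0.011], [0.69, -0.011, 0.023], [0.711, 0.009, 0.049]]
mushroom_near pt 362 222 0.73 [0.406 0.033 0.02 ]
mushroom_near tr 0.61 [349.1, 201.2, 380.2, 226.5] 482 [[0.318, -0.036, -0.001], [0.388, 0.023, 0.025], [0.434, 0.049, 0.054]]
punnet pt 432 296 0.83 [0.557 0.29  0.051]
punnet tr 0.69 [394.2, 249.1, 472.9, 330.0] 4153 [[0.415, 0.201, 0.002], [0.5, 0.27, 0.027], [0.58, 0.329, 0.058]]
```

View pics/top0.png

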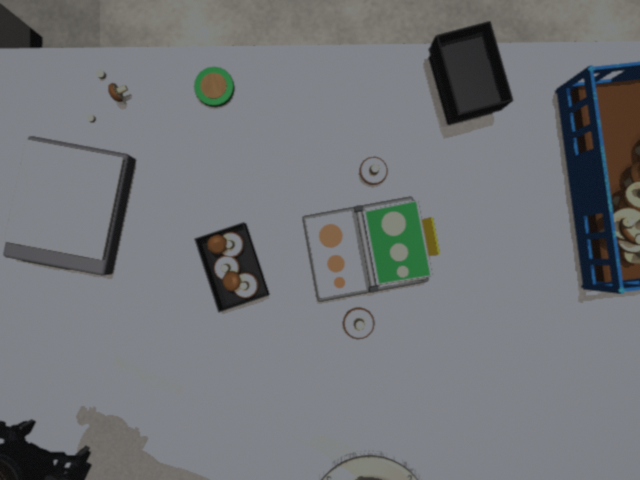

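View pics/scene0.png

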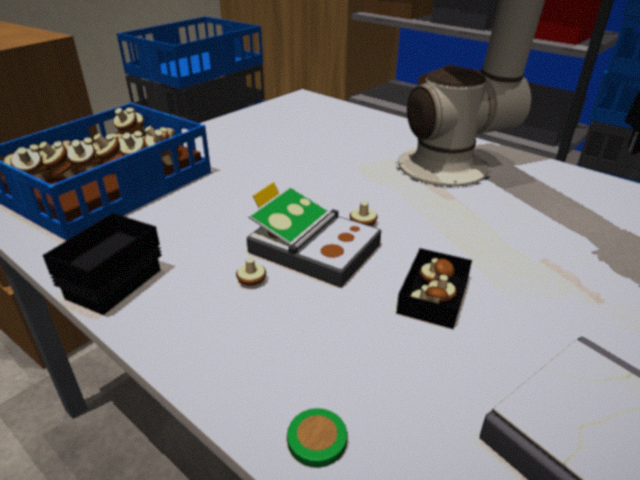

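The top view shows the guide at about (366,248). Its spine runs (359,206)–(373,290), roughly 9.5° yaw, with the green leaf raised and the yellow tab at (431,236), on the world −y side. The punnet at (233,264) and the mushrooms at (374,170) and (359,323) are well off the path through the middle of the spine.

```bash
cat >> h.py <<'E'
def leaf(cam="top"):
    p=bot.camera(cam); W=cloud(p); hsv=cv2.cvtColor(p["color"],cv2.COLOR_RGB2HSV)
    box=(np.abs(W[...,0]-.53)<.13)&(np.abs(W[...,1])<.18)
    out={}
    for n,lo,hi in(("green",45,80),("yellow",20,33)):
        m=(hsv[...,0]>=lo)&(hsv[...,0]<=hi)&(hsv[...,1]>120)&box
        m=cv2.erode(m.astype(np.uint8),np.ones((3,3)))>0
        out[n]=W[m]
    return p,W,out
E
python3 - <<'E'
from h import *
p,W,o=leaf()
G=o["green"]; c=np.median(G,0); 
for _ in range(3):
    n=np.linalg.svd(G-G.mean(0))[2][2]; n*=np.sign(n[2]); r=(G-G.mean(0))@n; G=G[abs(r)<.004]
print(len(G),"n",n,"tilt",np.arccos(n[2]))
ex=np.cross([0,0,1],n); ex/=np.linalg.norm(ex); ex*=np.sign(ex[0]); ey=np.cross([0,0,1],ex)
print("yaw",np.degrees(np.arctan2(ex[1],ex[0])))
q=G.mean(0)-n*.003; y=q@ey; y0=y-(.046-q[2])*n[2]/(n@ey); # on plane z=.046
a=G@ex; print("spine ey",y0,"ex range",np.percentile(a,[1,99]),"gy",np.percentile(G@ey,[1,99]))
xm=np.percentile(a,[1,99]).mean(); print("spine",ex*xm+ey*y0)
Y=o["yellow"];print("yellow",len(Y),np.round(np.percentile(Y,[2,50,98],axis=0),3).tolist(), np.percentile(Y@ey-y0,[2,50,98]))
# guide rectangle by trace
t=bot.trace(p,"guide")[0]["pixels"]; P=W[t]; P=P[(P[:,2]>.03)&(P[:,2]<.046)]
print("minrect page",cv2.minAreaRect(P[:,:2].astype(np.float32)*1000))
E
```

```text
1994 n [-0.04843518  0.2929663   0.95489517] tilt 0.3014897893328031
yaw 9.387611415155172
spine ey -0.0814069341859944 ex range [0.45842398 0.58899589] gy [-0.1842818  -0.09944224]
spine [ 0.52997463  0.00510702 -0.        ]
yellow 263 [[0.52, -0.12, 0.088], [0.549, -0.111, 0.098], [0.578, -0.104, 0.108]] [-0.12307668 -0.117949   -0.11323008]
minrect page ((529.9715576171875, 3.3928451538085938), (170.16053771972656, 220.1005401611328), 9.69593620300293)
```

play_rows(
  targets=[
    {"grip":255,"linear":[0,0,2]},
    {"grip":255,"linear":[4,-4,2],"delta_rot":[0,0,-0.1]},
    {"grip":255,"linear":[7,-8,2],"delta_rot":[0,0,-0.2]},
    {"grip":255,"linear":[10,-12,2],"delta_rot":[0,0,-0.3]},
    {"grip":255,"linear":[13,-16,2],"delta_rot":[0,0,-0.4]},
    {"grip":255,"linear":[16,-20,2],"delta_rot":[0,0,-0.5]},
    {"grip":255,"linear":[18,-24,2],"delta_rot":[0,0,-0.6]},
    {"grip":255,"linear":[20,-28,2],"delta_rot":[0,0,-0.7]},
    {"grip":255,"linear":[22,-32,2],"delta_rot":[0,0,-0.8]},
    {"grip":255,"linear":[24,-36,2],"delta_rot":[0,0,-0.9]},
  ],
)

```text
validation failed for argument at $.ta...
```

play_rows(
  targets=[
    {"grip":255,"linear":[0,0,2],"delta_rot":[0,0,0]},
    {"grip":255,"linear":[4,-4,2],"delta_rot":[0,0,-0.1]},
    {"grip":255,"linear":[7,-8,2],"delta_rot":[0,0,-0.2]},
    {"grip":255,"linear":[10,-12,2],"delta_rot":[0,0,-0.3]},
    {"grip":255,"linear":[13,-16,2],"delta_rot":[0,0,-0.4]},
    {"grip":255,"linear":[16,-20,2],"delta_rot":[0,0,-0.5]},
    {"grip":255,"linear":[18,-24,2],"delta_rot":[0,0,-0.6]},
    {"grip":255,"linear":[20,-28,2],"delta_rot":[0,0,-0.7]},
    {"grip":255,"linear":[22,-32,2],"delta_rot":[0,0,-0.8]},
    {"grip":255,"linear":[24,-36,2],"delta_rot":[0,0,-0.9]},
  ],
)

```text
time: 2.5
ee_pos: [0.4826, 0.132, 0.2515]
tcp_rot: [180.0, -0.0, 102.1]
wrist_force: [0.5, 0.3, 0.1]
opening: 0.0001
grasp_force: 0.0
```

play_rows(
  targets=[
    {"grip":255,"linear":[1,-4,0],"delta_rot":[0,0,-0.02]},
    {"grip":255,"linear":[2,-8,0],"delta_rot":[0,0,-0.045]},
    {"grip":255,"linear":[3,-12,0],"delta_rot":[0,0,-0.045]},
    {"grip":255,"linear":[4,-16,0],"delta_rot":[0,0,-0.045]},
    {"grip":255,"linear":[5,-20,0],"delta_rot":[0,0,-0.045]},
    {"grip":255,"linear":[6,-24,0],"delta_rot":[0,0,-0.045]},
    {"grip":255,"linear":[7,-27,0],"delta_rot":[0,0,-0.045]},
    {"grip":255,"linear":[7.5,-29.5,0],"delta_rot":[0,0,-0.045]},
    {"grip":255,"linear":[7.5,-29.5,-5],"delta_rot":[0,0,-0.045]},
    {"grip":255,"linear":[7.5,-29.5,-10],"delta_rot":[0,0,-0.045]},
  ],
)

```text
time: 3.5
ee_pos: [0.5582, -0.1625, 0.1512]
tcp_rot: [179.8, 0.1, 99.6]
wrist_force: [0.6, -0.4, -1.5]
opening: -0.0002
grasp_force: 0.0
```

play_rows(
  targets=[
    {"grip":255,"linear":[0,0,-3],"delta_rot":[0,0,0]},
    {"grip":255,"linear":[0,0,-6],"delta_rot":[0,0,0]},
    {"grip":255,"linear":[0,0,-7.5],"delta_rot":[0,0,0]},
    {"grip":255,"linear":[-0.16,1,-7.5],"delta_rot":[0,0,0]},
    {"grip":255,"linear":[-0.33,2,-7.5],"delta_rot":[0,0,0]},
    {"grip":255,"linear":[-0.5,3,-7.5],"delta_rot":[0,0,0]},
    {"grip":255,"linear":[-0.6,3.5,-7.5],"delta_rot":[0,0,0]},
    {"grip":255,"linear":[-0.66,4,-7.5],"delta_rot":[0,0,0]},
    {"grip":255,"linear":[-0.74,4.5,-7.3],"delta_rot":[0,0,0]},
    {"grip":255,"linear":[-0.82,5,-7],"delta_rot":[0,0,0]},
  ],
)

```text
time: 4.5
ee_pos: [0.5512, -0.1133, 0.0851]
tcp_rot: [179.7, 0.4, 99.7]
wrist_force: [2.0, -16.4, 9.0]
opening: 0.0002
grasp_force: 8.8
```

```bash
python3 - <<'E'
from h import *
p=bot.camera("scene"); cv2.imwrite("pics/s1.png",cv2.resize(p["color"][120:340,180:480,::-1],None,fx=2.5,fy=2.5)); print(bot.get_obs()["wrist_force"])
E
```

```text
[  1.73619245 -14.16127262   6.93987081]
```

View pics/s1.png

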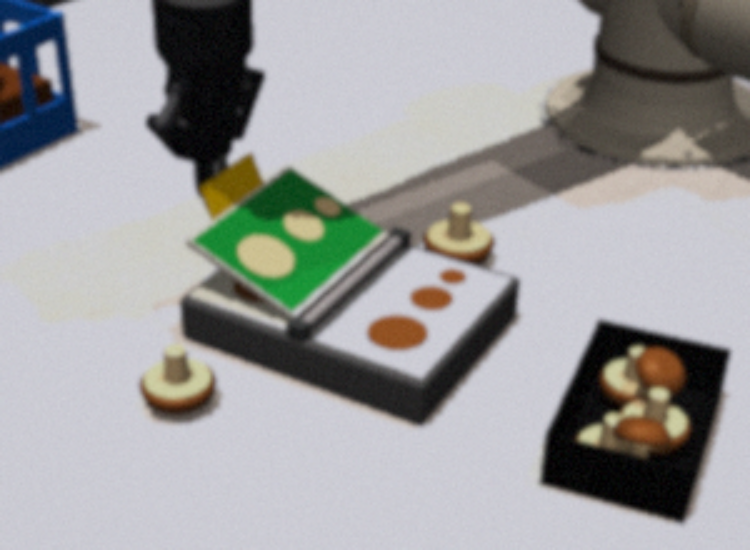

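The finger is behind the yellow tab at about (230,185) in the crop. The force reading (16 N in, 9 N down on the tab) shows that friction is jamming the horizontal push, so I need to push upwards. First I'll check the poses.

```bash
cat > st.py <<'E'
from h import *
p,W,o=leaf()
EX=np.array([.986,.165,0]);EY=np.array([-.165,.986,0]);S=np.array([.530,.004,.046])
for k,G in o.items():
    if len(G)<20: print(k,len(G)); continue
    R=np.stack([(G-S)@EX,(G-S)@EY,G[:,2]-.046],1)
    s=""
    if k=="green":
        n=np.linalg.svd(G-np.median(G,0))[2][2]; n*=np.sign(n[2]); s=f"tilt {np.arccos(n[2]):.3f}"
    print(k,len(G),np.round(np.percentile(R,[2,50,98],axis=0),3).tolist(),s)
t=bot.trace(p,"guide")
if t:
    P=W[t[0]["pixels"]]; P=P[(P[:,2]>.03)&(P[:,2]<.046)]; print("rect",cv2.minAreaRect(P[:,:2].astype(np.float32)*1000))
    yy=(P-S)@EY; print("far +y page edge",np.percentile(yy,99.5), "(0.11 at start)")
ob=bot.get_obs();e=np.array(ob["ee_pos"])-S;print("t",ob["time"],"tcp guide",np.round([e@EX,e@EY,e[2]],4),"F",np.round(ob["wrist_force"],1))
E
python3 st.py
```

```text
green 1979 [[-0.063, -0.084, 0.009], [-0.001, -0.05, 0.028], [0.065, -0.002, 0.042]] tilt 0.371
yellow 235 [[-0.029, -0.104, 0.05], [-0.001, -0.099, 0.059], [0.031, -0.094, 0.069]] 
rect ((527.497314453125, 18.53679656982422), (170.19920349121094, 219.27383422851562), 10.175775527954102)
far +y page edge 0.12347460125985807 (0.11 at start)
t 4.65 tcp guide [ 0.0016 -0.1186  0.0393] F [  2.3 -14.    7.6]
```

The first push shoved the guide about 15 mm toward +y, because the tab jammed by friction against the rising finger. I'll back off, lower the tip and follow the arc upwards, so that friction helps to lift the tab.

play_rows(
  targets=[
    {"grip":255,"linear":[0.17,-1,0],"delta_rot":[0,0,0]},
    {"grip":255,"linear":[0.17,-1,-1.5],"delta_rot":[0,0,0]},
    {"grip":255,"linear":[0.05,-0.3,-1.5],"delta_rot":[0,0,0]},
    {"grip":255,"linear":[0,0,-1.3],"delta_rot":[0,0,0]},
    {"grip":255,"linear":[-0.05,0.3,-0.9],"delta_rot":[0,0,0]},
    {"grip":255,"linear":[-0.1,0.6,-0.4],"delta_rot":[0,0,0]},
    {"grip":255,"linear":[-0.15,0.9,0.1],"delta_rot":[0,0,0]},
  ],
)

```text
time: 5.35
ee_pos: [0.5474, -0.1016, 0.0829]
tcp_rot: [180.0, -0.0, 99.8]
wrist_force: [0.5, -0.6, -1.0]
opening: 0.0
grasp_force: 0.0
```

```bash
python3 st.py
```

```text
green 1862 [[-0.063, -0.074, 0.012], [-0.001, -0.047, 0.041], [0.065, -0.0, 0.06]] tilt 0.560
yellow 146 [[-0.029, -0.091, 0.071], [-0.0, -0.086, 0.08], [0.031, -0.084, 0.091]] 
rect ((527.42333984375, 18.88105010986328), (170.12164306640625, 218.8445281982422), 10.056492805480957)
far +y page edge 0.12360730780683646 (0.11 at start)
t 5.45 tcp guide [ 0.0002 -0.1071  0.0375] F [-0.2 -1.  -0.4]
```

play_rows(
  targets=[
    {"grip":255,"linear":[-0.07,0.4,0.5],"delta_rot":[0,0,0]},
    {"grip":255,"linear":[-0.13,0.8,1.1],"delta_rot":[0,0,0]},
    {"grip":255,"linear":[-0.2,1.2,1.7],"delta_rot":[0,0,0]},
    {"grip":255,"linear":[-0.29,1.7,2.3],"delta_rot":[0,0,0]},
    {"grip":255,"linear":[-0.36,2.15,2.8],"delta_rot":[0,0,0]},
    {"grip":255,"linear":[-0.43,2.55,3.3],"delta_rot":[0,0,0]},
    {"grip":255,"linear":[-0.5,3.0,3.7],"delta_rot":[0,0,0]},
    {"grip":255,"linear":[-0.57,3.4,4.0],"delta_rot":[0,0,0]},
    {"grip":255,"linear":[-0.65,3.9,4.25],"delta_rot":[0,0,0]},
    {"grip":255,"linear":[-0.73,4.35,4.5],"delta_rot":[0,0,0]},
  ],
)

```text
time: 6.45
ee_pos: [0.5402, -0.0584, 0.1277]
tcp_rot: [180.0, 0.0, 99.7]
wrist_force: [-0.4, -3.3, 1.5]
opening: -0.0003
grasp_force: 1.4
```

```bash
python3 st.py
```

```text
green 1213 [[-0.064, -0.041, 0.02], [-0.001, -0.028, 0.068], [0.064, 0.005, 0.091]] tilt 1.003
yellow 14
rect ((527.5426025390625, 18.654998779296875), (170.09158325195312, 219.12387084960938), 10.124967575073242)
far +y page edge 0.12359672946915456 (0.11 at start)
t 6.55 tcp guide [-0.0003 -0.0628  0.0817] F [0.  0.5 0. ]
```

play_rows(
  targets=[
    {"grip":255,"linear":[-0.08,0.5,0.2],"delta_rot":[0,0,0]},
    {"grip":255,"linear":[-0.17,1.0,0.3],"delta_rot":[0,0,0]},
    {"grip":255,"linear":[-0.25,1.5,0.45],"delta_rot":[0,0,0]},
    {"grip":255,"linear":[-0.33,2.0,0.6],"delta_rot":[0,0,0]},
    {"grip":255,"linear":[-0.42,2.5,0.75],"delta_rot":[0,0,0]},
    {"grip":255,"linear":[-0.5,3.0,0.85],"delta_rot":[0,0,0]},
    {"grip":255,"linear":[-0.65,3.8,0.9],"delta_rot":[0,0,0]},
    {"grip":255,"linear":[-0.78,4.6,0.9],"delta_rot":[0,0,0]},
    {"grip":255,"linear":[-0.92,5.4,0.9],"delta_rot":[0,0,0]},
    {"grip":255,"linear":[-1.05,6.2,0.9],"delta_rot":[0,0,0]},
  ],
)

```text
time: 7.55
ee_pos: [0.5294, 0.0042, 0.1362]
tcp_rot: [-180.0, -0.0, 99.8]
wrist_force: [0.0, -1.4, 1.0]
opening: -0.0002
grasp_force: 0.5
```

```bash
python3 st.py; python3 - <<'E'
from h import *
p=bot.camera("scene"); cv2.imwrite("pics/s2.png",cv2.resize(p["color"][120:340,180:480,::-1],None,fx=2.5,fy=2.5))
E
```

```text
green 0
yellow 1
rect ((517.7984619140625, 74.06389617919922), (169.5803680419922, 107.19219207763672), 9.668275833129883)
far +y page edge 0.12365836827333578 (0.11 at start)
t 7.65 tcp guide [-0.0006  0.0006  0.0902] F [ 0.1 -0.8 -0.7]
```

View pics/s2.png

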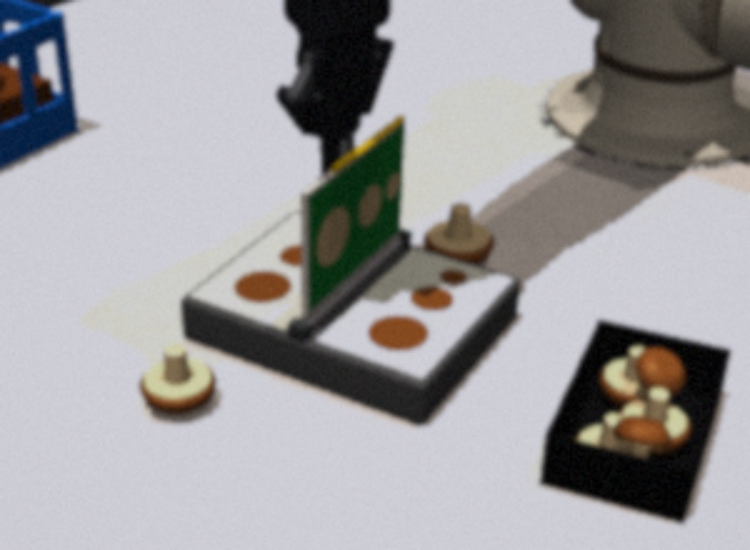

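The leaf stands upright with the finger behind it at about (335,150), and the guide has not moved further. Next I'll take it over the arc.

play_rows(
  targets=[
    {"grip":255,"linear":[-0.12,0.7,0],"delta_rot":[0,0,0]},
    {"grip":255,"linear":[-0.24,1.4,-0.1],"delta_rot":[0,0,0]},
    {"grip":255,"linear":[-0.36,2.15,-0.25],"delta_rot":[0,0,0]},
    {"grip":255,"linear":[-0.5,2.9,-0.45],"delta_rot":[0,0,0]},
    {"grip":255,"linear":[-0.62,3.6,-0.75],"delta_rot":[0,0,0]},
    {"grip":255,"linear":[-0.74,4.3,-1.05],"delta_rot":[0,0,0]},
    {"grip":255,"linear":[-0.85,5.0,-1.45],"delta_rot":[0,0,0]},
    {"grip":255,"linear":[-0.96,5.6,-1.9],"delta_rot":[0,0,0]},
    {"grip":255,"linear":[-1.06,6.2,-2.4],"delta_rot":[0,0,0]},
    {"grip":255,"linear":[-1.15,6.75,-3.0],"delta_rot":[0,0,0]},
  ],
)

```text
time: 8.7
ee_pos: [0.518, 0.0714, 0.1058]
tcp_rot: [180.0, -0.0, 99.7]
wrist_force: [-0.8, 0.1, 0.8]
opening: 0.0005
grasp_force: 0.3
```

```bash
python3 st.py|tail -3; python3 - <<'E'
from h import *
p=bot.camera("scene"); cv2.imwrite("pics/s3.png",cv2.resize(p["color"][120:340,180:480,::-1],None,fx=2.5,fy=2.5))
E
```

```text
rect ((544.5822143554688, -77.23007202148438), (169.50685119628906, 26.513635635375977), 10.046737670898438)
far +y page edge -0.06986637536156265 (0.11 at start)
t 8.8 tcp guide [-0.0012  0.0686  0.0591] F [-0.7 -0.3 -0.4]
```

View pics/s3.png

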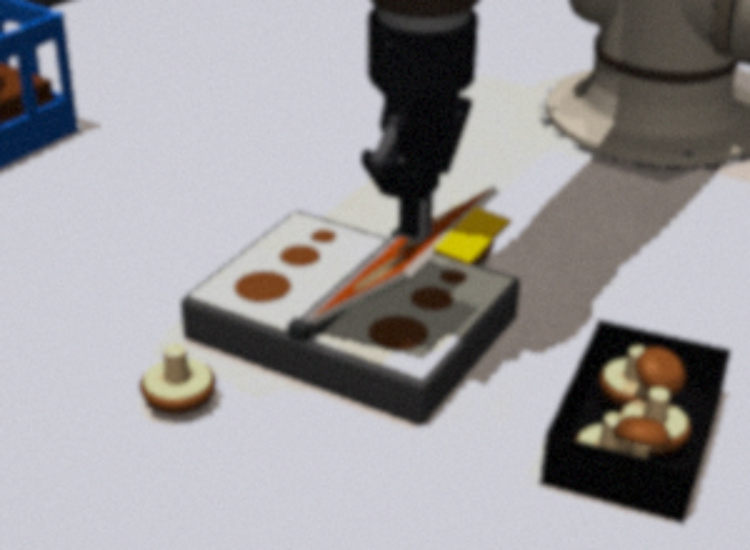

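The leaf is past upright, orange face up, at about 40° above the page, and the finger is resting on it at about (415,235).

play_rows(
  targets=[
    {"grip":255,"linear":[-0.08,0.5,-0.6],"delta_rot":[0,0,0]},
    {"grip":255,"linear":[-0.16,0.95,-1.2],"delta_rot":[0,0,0]},
    {"grip":255,"linear":[-0.22,1.3,-1.9],"delta_rot":[0,0,0]},
    {"grip":255,"linear":[-0.28,1.65,-2.6],"delta_rot":[0,0,0]},
    {"grip":255,"linear":[-0.32,1.9,-3.3],"delta_rot":[0,0,0]},
    {"grip":255,"linear":[-0.35,2.1,-4.1],"delta_rot":[0,0,0]},
    {"grip":255,"linear":[-0.36,2.2,-4.7],"delta_rot":[0,0,0]},
    {"grip":255,"linear":[-0.36,2.2,-5.2],"delta_rot":[0,0,0]},
    {"grip":255,"linear":[-0.36,2.2,-5.4],"delta_rot":[0,0,0]},
    {"grip":255,"linear":[-0.36,2.2,-5.5],"delta_rot":[0,0,0]},
  ],
)

```text
time: 9.85
ee_pos: [0.5144, 0.0928, 0.0511]
tcp_rot: [-180.0, 0.0, 99.7]
wrist_force: [-0.6, 0.9, 0.8]
opening: 0.0001
grasp_force: 0.2
```

play_rows(
  targets=[
    {"grip":255,"linear":[0,0,-0.1],"delta_rot":[0,0,0]},
    {"grip":255,"linear":[0,0,-0.2],"delta_rot":[0,0,0]},
    {"grip":255,"linear":[0,0,-0.25],"delta_rot":[0,0,0]},
    {"grip":255,"linear":[0,0,-0.25],"delta_rot":[0,0,0]},
  ],
)

```text
time: 10.25
ee_pos: [0.5146, 0.0928, 0.049]
tcp_rot: [180.0, 0.0, 99.7]
wrist_force: [-0.2, -1.0, 1.9]
opening: 0.0002
grasp_force: 1.0
```

play_rows(
  targets=[
    {"grip":255,"linear":[0,0,-0.05],"delta_rot":[0,0,0]},
    {"grip":255,"linear":[0,0,-0.1],"delta_rot":[0,0,0]},
    {"grip":255,"linear":[0,0,-0.1],"delta_rot":[0,0,0]},
  ],
)

```text
time: 10.55
ee_pos: [0.5147, 0.0929, 0.0489]
tcp_rot: [179.9, 0.0, 99.7]
wrist_force: [-3.4, -0.2, 9.7]
opening: -0.0
grasp_force: 4.9
```

Firm contact at the stop. I'll draw clear, straight up first and then back toward −y.

play_rows(
  targets=[
    {"grip":255,"linear":[0,0,1],"delta_rot":[0,0,0]},
    {"grip":255,"linear":[0,0,4],"delta_rot":[0,0,0]},
    {"grip":255,"linear":[0,0,8],"delta_rot":[0,0,0]},
    {"grip":255,"linear":[0,0,12],"delta_rot":[0,0,0]},
    {"grip":255,"linear":[0,0,16],"delta_rot":[0,0,0]},
    {"grip":255,"linear":[0,-5,18],"delta_rot":[0,0,0]},
    {"grip":255,"linear":[0,-10,18],"delta_rot":[0,0,0]},
    {"grip":255,"linear":[0,-15,18],"delta_rot":[0,0,0]},
    {"grip":255,"linear":[0,-20,18],"delta_rot":[0,0,0]},
    {"grip":255,"linear":[0,-25,18],"delta_rot":[0,0,0]},
  ],
)

```text
time: 11.55
ee_pos: [0.5142, -0.1555, 0.2284]
tcp_rot: [180.0, 0.0, 99.8]
wrist_force: [1.8, 0.4, -0.4]
opening: 0.0004
grasp_force: 0.0
```

```bash
python3 - <<'E'
from h import *
p=bot.camera("top"); W=cloud(p); hsv=cv2.cvtColor(p["color"],cv2.COLOR_RGB2HSV)
cv2.imwrite("pics/t4.png",cv2.resize(p["color"][130:340,170:470,::-1],None,fx=2.5,fy=2.5))
m=(hsv[...,0]<16)&(hsv[...,1]>120)&(abs(W[...,0]-.51)<.09)&(abs(W[...,1]-.08)<.07)&(W[...,2]>.03)
m=cv2.erode(m.astype(np.uint8),np.ones((3,3)))>0
G=W[m]; n=np.linalg.svd(G-np.median(G,0))[2][2]; n*=np.sign(n[2]); print(len(G),"n",n.round(3),"tilt",np.arccos(n[2]),np.percentile(G[:,2],[2,50,98]))
EY=np.array([-.17,.985,0]); y=G@EY; print("z slope along y",np.polyfit(y,G[:,2],1))
for t in("guide","mushroom_far","mushroom_near","punnet"):
    a=bot.trace(p,t)
    if a: P=W[a[0]["pixels"]]; print(t,np.round(np.nanpercentile(P,[2,50,98],axis=0),3).tolist())
    if a and t=="guide": Q=P[P[:,2]>.03]; print(cv2.minAreaRect(Q[:,:2].astype(np.float32)*1000))
print(bot.get_obs()["time"],bot.get_obs()["ee_pos"])
E
```

```text
return _methods._mean(a, axis=axis, dtype=dtype,
  ret = um.true_divide(
Traceback (most recent call last):
IndexError: index -1 is out of bounds for axis 0 with size 0
```

View pics/t4.png

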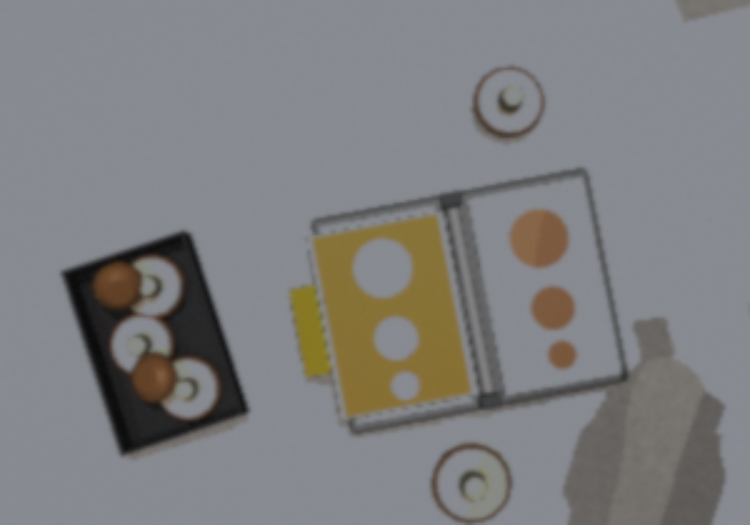

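The leaf lies orange-up over the +y page, centred at about (395,315) in the crop, with the tab hanging past the +y edge at (310,330). The mushrooms and the punnet look untouched. One numeric check, with the hue range corrected, before handing in.

```bash
python3 - <<'E'
from h import *
p=bot.camera("top"); W=cloud(p); hsv=cv2.cvtColor(p["color"],cv2.COLOR_RGB2HSV)
m=(hsv[...,0]<26)&(hsv[...,1]>100)&(abs(W[...,0]-.51)<.09)&(abs(W[...,1]-.07)<.06)
m=cv2.erode(m.astype(np.uint8),np.ones((3,3)))>0
G=W[m]; EY=np.array([-.17,.985,0]); print(len(G),np.percentile(G[:,2],[2,50,98]).round(4),"slope",np.polyfit(G@EY,G[:,2],1)[0])
for t in("guide","mushroom_far","mushroom_near","punnet"):
    a=bot.trace(p,t)
    if a: P=W[a[0]["pixels"]]; print(t,np.round(np.nanpercentile(P,[2,50,98],axis=0),3).tolist())
    if a and t=="guide": Q=P[(P[:,2]>.03)&(P[:,2]<.06)]; print(cv2.minAreaRect(Q[:,:2].astype(np.float32)*1000))
E
```

```text
2047 [0.0456 0.0495 0.0532] slope -0.00034255044816087474
guide [[0.441, -0.087, 0.035], [0.524, 0.026, 0.043], [0.614, 0.141, 0.053]]
((525.2716674804688, 30.634979248046875), (170.36941528320312, 245.29881286621094), 10.042620658874512)
mushroom_far [[0.66, -0.041, 0.016], [0.684, -0.016, 0.023], [0.711, 0.007, 0.051]]
mushroom_near [[0.357, -0.009, 0.018], [0.386, 0.018, 0.025], [0.411, 0.046, 0.054]]
punnet [[0.422, 0.203, -0.001], [0.498, 0.264, 0.023], [0.574, 0.326, 0.059]]
```

```bash
python3 -c "
from workcell import bot
print(bot.job_done())"
```

```text
the job is handed in; nothing more can be done
None
```

I turned the leaf over and handed the job in: it measured flat on the +y page, and the mushrooms and punnet had not measurably moved, but my first push slid the guide about 15 mm (limit 30 mm).

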